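# Hang the wide dish sign over the buffet rail

## Task

Two blank steel dish signs stand on the breakfast table. Hang the wide one astride the middle of the free-standing rail near the front of the bun warmer, one leg on each side of the bar, so that it hangs freely and straight from its ridge; leave the narrow sign standing where it is.

Things in the scene. Friction and masses are not known exactly. Their poses are not given: they have to be found in the camera images.
- wide_sign_center (a point): centre, half-way up, of the wide dish sign: a blank sign of 3 mm steel sheet with white panels, bent to an upside-down U, standing on its two feet; 100 mm long along its ridge (its y axis), 77 mm tall. Grasp it across the ridge (along its x axis), where the legs are parallel, 14 to 60 mm above the feet: 32 mm outside, 26 mm inside. About 0.10 to 0.20 kg.
- wide_sign: the same sign; origin on its underside midway between the feet, y along the ridge, z up. It is open below and at both ends. The lowest 14 mm of the legs flare out to 49 mm inside, 54 mm outside. The ridge is a half-round whose inside top is 74 mm above the feet.
- narrow_sign_center (a point): centre, half-way up, of the narrow dish sign: same sheet, panels and cross-section as the wide one, 77 mm tall, but only 45 mm long along its ridge (its y axis); z up. To be left alone.
- rail_mid (a point): middle of the bar's axis of the fixed steel rail: level bar 14 mm thick along y, 215 mm above the table, 240 mm between its two end posts, nothing above it; z up. A sign hung on it has its centre 28 mm below this point. Behind and right of it: the bun warmer, 226 mm tall, y -0.23 to 0.11, front at x = 0.565, drawer handle at x = 0.53, 150 to 170 mm up.

How it is judged:
At the end, for the whole second after the job is handed in: The wide sign hangs at rest astride the bar: centre 18 to 40 mm below the bar axis, within 20 mm of it sideways, within 35 mm of mid-bar, upright and in line with the bar within 15 degrees; the narrow sign stands upright (17 degrees), within 30 mm of its start (x of wide_sign_center in the frame of rail_mid between -0.02 and 0.02 m and y of wide_sign_center in the frame of rail_mid between -0.035 and 0.035 m and z of wide_sign_center in the frame of rail_mid between -0.04 and -0.018 m and angle between wide_sign_center's own z axis and vertical below 0.26 rad and angle between the y axis of wide_sign_center and the y axis of rail_mid, either way round below 0.26 rad and linear speed of wide_sign below 0.03 m/s and angular speed of wide_sign below 0.4 rad/s and distance of narrow_sign_center from where it was at the start of the episode below 0.03 m and angle between narrow_sign_center's own z axis and vertical below 0.3 rad); the robot touches nothing.
It fails at once if the narrow sign is moved by more than 30 mm (distance of narrow_sign_center from where it was at the start of the episode above 0.03 m).
It also fails if it takes over 48 s, if anything falls off the work surface, if the arm or the gripper's body presses on something with over 40 N, if the wrist force passes 120 N, or if a joint passes its speed limit or range.

## Robot

A 7-joint arm with a two-finger parallel gripper is mounted at the origin on a cart in front of the work surface, level with it; the furniture and walls round the work are solid. World frame = base frame: x ahead of the robot, y to its left, z up, the work surface at z = 0. Lengths are in m, angles in rad, forces in N, time in s.
With the tool pointing down it reaches from about 0.4 to 0.85 m from the base axis. Payload 4.5 kg.
Tool frame: the origin (TCP) lies at the very end of the fingers, on their centre line; the grasp point (between the pads) lies 19 mm behind it (r.grip_point_offset is the distance from the TCP to the grasp point, in m); y points along the fingers, x is the direction in which the jaws open and shut, and the axes are right-handed (so a half turn about y gives the same grasp; the last joint's range is limited). The gripper opens to 88 mm and grips with 3 to 60 N. Pads are 18 mm wide; open, the fingers measure 123 mm over their backs; the gripper's body (75 mm by 187 mm) begins 45 mm behind the grasp point.
Start: joints at [1.32, 0.689, -0.195, 1.565, 0.157, 0.902, -0.215], TCP at [0.176, -0.6, 0.207] pointing down, gripper open.
Joint ranges: [-3.01, 3.01], [-0.46, 2.08], [-1.47, 1.51], [0.13, 2.56], [-1, 4.14], [0.04, 2.09], [-2.66, 2.66]. Speed limits (rad/s): [2.57, 2.57, 3.14, 3.14, 3.14, 3.14, 3.14].

## Interface

Orientations are given as a unit quaternion [x, y, z, w].
In Python, from plant import get_state, snapshot, camera_params, job, r gives the robot as it stands.
- The arm moves only by the tool carry_out, never from a script. Its arguments are lists of equal length, an entry for each row: "offset": the shift along the world's x, y, z in m, a list of three; "twist": the turn about the world's z in degrees. In form: {"offset": [[tx, ty, tz], ...], "twist": [twist, ...]}. A call has 1 to 8 rows; each row shifts and turns the commanded pose from where the row before left it; what a row does not reach is not made up. A row lasts 1/8 s, in which the tool goes at most 62.5 mm and 10.7 degrees, less where a joint would pass 70% of its speed; a pose out of reach is approached as far as the arm can. A call with a gripper value outside its range is refused whole. "grip" is the finger opening in m, from 0 to 0.0881, set as the call begins (left out, the last holds). The fingers move at their own pace and stop on an object; "newtons" is the grip in N (left out, the last holds). Time passes only in rows, so rows that do not move let the fingers close. It gives the time, the measured TCP pose, the force and the opening at its end, in the units of the state.
- get_state(): the state, without advancing time (a new reading comes with each control period).
- snapshot(name): name is "scene" or "top"; returns the picture (384x512x3 uint8, red, green, blue); there is no depth.
- camera_params(name): a dict with "camera_matrix" (3x3 intrinsics, pixels), "eye" and "orientation" of the camera in the world. Camera axes: x right, y up, looking along -z (the intrinsics and any distortion apply to the point x, -y, -z); pixel columns grow to the right and rows downward; lengths in m; the calibration is good to about 2 mm. A picture is of the moment at which its call begins. camera_params takes no time and is no camera call.
- job.finish_job(): hands the job in, once; it reports no verdict.
The state is a dict: "clock": time; "q": joint angles; "qd": joint speeds; "joint_torque": joint torques, N m; "tool_pos": TCP position; "eef_rot": TCP orientation; "contact_force": force on the tool from outside, world axes, zero at the start; "moment": the same for the moment, N m; "opening": opening from 0.0 (shut) to 1.0 (fully open).
Only numpy, scipy, OpenCV 4.12 (cv2) and the standard library are available. Lean on these libraries where they do the work, as an engineer would, in place of code of your own. Each camera call takes 0.05 s, during which the arm holds its last target. There are 200 camera calls.

## Working session

There is one attempt and no reset: what is moved stays moved. The work goes in short steps, Python scripts to look and compute and a tool call to move; the robot and the scene stay as the last step left them, time stands still between calls to the robot, and variables do not carry over. Pictures are saved under pics/ and viewed, about 8 in all and at most 12, crops included, and the job is handed in when it is done.

Besides the shell and the picture viewer there is one more tool, called as name(argument=value, ...) on one line, values as JSON. carry_out: Moves the arm, as the interface text tells. Its arguments: {"type":"object","properties":{"offset":{"type":"array"},"twist":{"type":"array"},"grip":{"type":"number"},"newtons":{"type":"number"}},"required":["offset","twist"]}

```bash
ls; mkdir -p pics; cat > h.py <<'E'
import numpy as np, cv2
from scipy.spatial.transform import Rotation as R
from plant import get_state, snapshot, camera_params, job, r
def P(n):
    c=camera_params(n); return np.array(c["camera_matrix"]),np.array(c["eye"]),R.from_quat(c["orientation"]) if np.size(c["orientation"])==4 else R.from_matrix(c["orientation"])
def ray(n,u,v):
    K,e,o=P(n); d=np.linalg.inv(K)@[u,v,1]; return e,o.apply([d[0],-d[1],-d[2]])
def onz(n,u,v,z):
    e,d=ray(n,u,v); return e+d*(z-e[2])/d[2]
def proj(n,p):
    K,e,o=P(n); q=o.inv().apply(np.array(p)-e); x=K@[q[0],-q[1],-q[2]]; return x[:2]/x[2]
def tri(a,b):
    (e1,d1),(e2,d2)=ray(*a),ray(*b); s=np.linalg.lstsq(np.c_[d1,-d2],e2-e1,rcond=None)[0]
    p,q=e1+s[0]*d1,e2+s[1]*d2; return (p+q)/2,np.linalg.norm(p-q)
def save(n,f):
    im=snapshot(n); cv2.imwrite(f,cv2.cvtColor(im,cv2.COLOR_RGB2BGR)); return im
E
python3 - <<'E'
from h import *
for n in("scene","top"):
    save(n,f"pics/{n}0.png"); print(camera_params(n))
print(get_state())
E
```

```text
pics
{'camera_matrix': array([[438.61476885,   0.        , 260.34118883],
       [  0.        , 438.61476885, 186.33917428],
       [  0.        ,   0.        ,   1.        ]]), 'eye': array([-0.08706494,  0.62249326,  0.96626987]), 'orientation': array([-0.13156623,  0.3870711 ,  0.86109709, -0.30228809])}
{'camera_matrix': array([[398.55506431,   0.        , 260.41835705],
       [  0.        , 398.55506431, 192.5150209 ],
       [  0.        ,   0.        ,   1.        ]]), 'eye': array([ 0.39335681, -0.11798708,  1.29404874]), 'orientation': array([-0.02362858,  0.02541287,  0.71600783, -0.69722928])}
{'clock': 0.1, 'q': array([ 1.31980746,  0.68990267, -0.19450726,  1.56620706,  0.15730752,
        0.90251499, -0.21512151]), 'qd': array([ 0.00052231, -0.00289393, -0.00025501, -0.00198374, -0.00075444,
       -0.0006962 ,  0.00052471]), 'joint_torque': array([-2.53820530e-03, -5.28504574e+01, -1.27085600e+00, -1.53838295e+01,
       -5.25031658e-02,  1.95648005e-03,  4.74087790e-05]), 'tool_pos': array([ 0.1753709 , -0.59925757,  0.20619715]), 'eef_rot': array([-0.56559704,  0.424461  , -0.42347827,  0.56621463]), 'contact_force': array([ 0.3844132 , -0.12208677,  0.21436587]), 'moment': array([-0.01421463,  0.02201172,  0.02863106]), 'opening': 0.997385364108687}
```

View pics/scene0.png

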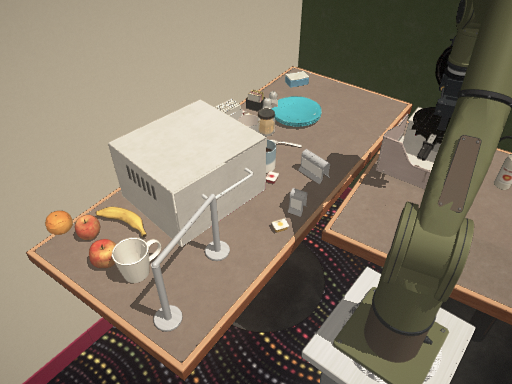

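View pics/top0.png

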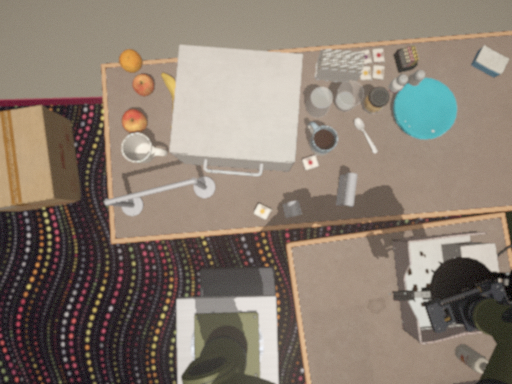

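The scene view shows the rail from (156,265) to (212,197), the wide sign at (314,166) and the narrow one at (297,202). In the top view the rail runs (106,202)–(205,182), the wide sign is at (346,189) and the narrow at (292,208). Next I'll make an enlarged composite.

```bash
python3 - <<'E'
from h import *
s=cv2.imread("pics/scene0.png");t=cv2.imread("pics/top0.png")
f=lambda im,x,y,w,h,k:cv2.resize(im[y:y+h,x:x+w],None,fx=k,fy=k,interpolation=cv2.INTER_CUBIC)
A=f(t,270,160,100,75,4) # top signs
B=f(s,280,140,100,75,4)
C=f(t,95,160,133,60,3); D=f(s,140,180,133,100,3)
C=cv2.copyMakeBorder(C,0,120,0,0,0)
a=np.vstack([np.hstack([A,B]),np.hstack([C,D,np.zeros((300,2,3),np.uint8)])])
cv2.imwrite("pics/c1.png",a);print(a.shape)
E
```

```text
(600, 800, 3)
```

View pics/c1.png

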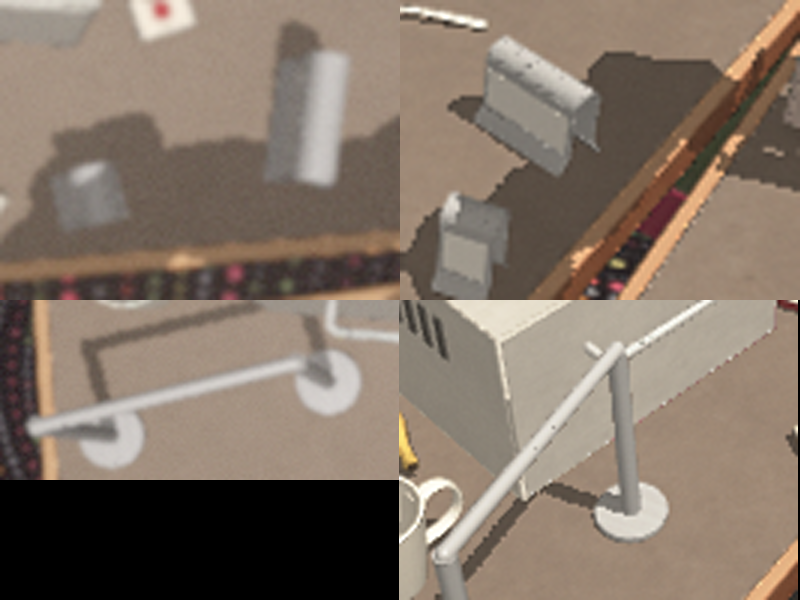

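```bash
python3 - <<'E'
from h import *
np.set_printoptions(precision=4,suppress=True)
T=lambda x,y:(270+(x+.5)/4-.5,160+(y+.5)/4-.5)
S=lambda x,y:(280+(x-400+.5)/4-.5,140+(y+.5)/4-.5)
def seg(a,b,l):
    d=a-b; print(l,a,b,"len",np.linalg.norm(d),"yaw of axis from x",np.degrees(np.arctan2(d[1],d[0])))
print("rail")
L,e1=tri(("top",107.3,202.3),("scene",155.3,264));Rr,e2=tri(("top",198.3,180.7),("scene",213.7,197.3))
print(e1,e2);seg(L,Rr,"tri");
seg(onz("top",107.3,202.3,.215),onz("top",198.3,180.7,.215),"top")
seg(onz("scene",155.3,264,.215),onz("scene",213.7,197.3,.215),"scene")
# bases
bt=[(95+112/3,160+137/3),(95+328/3,160+81/3)];bs=[(167.5,318),(140+232/3,180+212/3)]
seg(onz("top",*bt[0],.005),onz("top",*bt[1],.005),"base top");seg(onz("scene",*bs[0],.005),onz("scene",*bs[1],.005),"base scene")
print("sign")
seg(onz("top",*T(277,58),0),onz("top",*T(266,181),0),"foot top")
seg(onz("scene",*S(478,118),0),onz("scene",*S(560,174),0),"foot scene")
seg(onz("top",*T(347,55),.066),onz("top",*T(333,186),.066),"right silh")
seg(onz("scene",*S(503,40),.077),onz("scene",*S(597,98),.077),"ridge scene")
seg(onz("top",*T(332,52),.077),onz("top",*T(315,184),.077),"ridge top")
print("narrow",onz("top",*T(90,165),.075),onz("scene",*S(480,205),.077))
s=get_state();print(s["tool_pos"],R.from_quat(s["eef_rot"]).as_matrix(),r.grip_point_offset)
E
```

```text
rail
0.0017462825833953499 0.005781131181208149
tri [0.4536 0.2953 0.2118] [0.5091 0.0508 0.1969] len 0.25114906177920343 yaw of axis from x 102.80737163539783
top [0.4527 0.2934 0.215 ] [0.505  0.0463 0.215 ] len 0.25263459725020276 yaw of axis from x 101.92996106520492
scene [0.4521 0.2971 0.215 ] [0.4977 0.0655 0.215 ] len 0.23599067015300607 yaw of axis from x 101.14969356366551
base top [0.4512 0.2927 0.005 ] [0.5056 0.059  0.005 ] len 0.23991091105645773 yaw of axis from x 103.10154580370285
base scene [0.4528 0.299  0.005 ] [0.5026 0.0648 0.005 ] len 0.23939880236984232 yaw of axis from x 101.9983124809525
sign
foot top [ 0.5366 -0.3802  0.    ] [ 0.4365 -0.3672  0.    ] len 0.10098941778749802 yaw of axis from x -7.384364701354716
foot scene [ 0.5327 -0.3843 -0.    ] [ 0.4375 -0.3668  0.    ] len 0.09684570346717593 yaw of axis from x -10.358539097626306
right silh [ 0.5302 -0.4212  0.066 ] [ 0.429 -0.406  0.066] len 0.1023025936730348 yaw of axis from x -8.537714727532007
ridge scene [ 0.5259 -0.4023  0.077 ] [ 0.423  -0.3856  0.077 ] len 0.10420210168976204 yaw of axis from x -9.188175455811704
ridge top [ 0.5316 -0.4071  0.077 ] [ 0.4306 -0.3897  0.077 ] len 0.10246473086976882 yaw of axis from x -9.726980690779692
narrow [ 0.4498 -0.2186  0.075 ] [ 0.4234 -0.2201  0.077 ]
[ 0.1754 -0.5993  0.2062] [[ 0.281  -0.0006  0.9597]
 [-0.9597  0.0015  0.281 ]
 [-0.0016 -1.     -0.0001]] 0.0187
```

carry_out(offset=[[0,0,0.05],[0,0,0.05],[0.05,0.03,0],[0.05,0.03,0],[0.05,0.035,0],[0.05,0.035,0],[0.05,0.035,0],[0.05,0.035,0]], twist=[0,0,-4,-4,-4,-4,-4,-5], grip=0.088, newtons=20)

```text
clock: 1.1
tool_pos: [0.4768, -0.3984, 0.3065]
eef_rot: [-0.46, 0.537, -0.537, 0.46]
contact_force: [0.2, 0.2, -0.4]
opening: 0.998
```

carry_out(offset=[[0.006,0,-0.03],[0,0,-0.04],[0,0,-0.04],[0,0,0],[0,0,0]], twist=[0,0,0,0,0])

```text
clock: 1.72
tool_pos: [0.4823, -0.4004, 0.1982]
eef_rot: [0.461, -0.536, 0.537, -0.461]
contact_force: [0.7, 0.0, -0.4]
opening: 0.995
```

```bash
python3 - <<'E'
from h import *
a=save("scene","pics/s1.png")[:,:,::-1];b=save("top","pics/t1.png")[:,:,::-1]
f=lambda im,x,y,w,h,k:cv2.resize(im[y:y+h,x:x+w],None,fx=k,fy=k,interpolation=cv2.INTER_CUBIC)
cv2.imwrite("pics/c2.png",np.hstack([f(b,270,130,133,150,3),f(a,240,90,133,150,3)]))
s=get_state();m=R.from_quat(s["eef_rot"]).as_matrix();print(s["clock"],s["tool_pos"],np.degrees(np.arctan2(m[1,0],m[0,0])),m[:,1])
E
```

```text
1.825 [ 0.48271443 -0.4007224   0.19892674] -98.69622142917012 [ 0.00295    -0.00218975 -0.99999325]
```

View pics/c2.png

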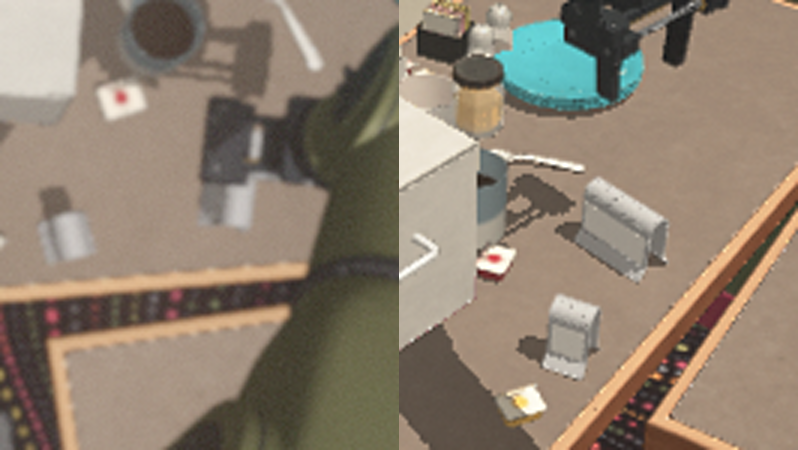

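The crop shows the gripper above the wide sign, fingers across the ridge. The feet line, at scene (300,171)–(320,183), matches the estimate. I'm descending.

carry_out(offset=[[-0.001,0.001,-0.04],[0,0,-0.04],[0,0,-0.03],[0,0,-0.03],[0,0,-0.02],[0,0,-0.01],[0,0,0],[0,0,0]], twist=[0,0,0,0,0,0,0,0])

```text
clock: 2.82
tool_pos: [0.4814, -0.3994, 0.028]
eef_rot: [0.461, -0.536, 0.537, -0.461]
contact_force: [-0.2, -0.7, 0.6]
opening: 0.999
```

```bash
python3 - <<'E'
from h import *
a=save("scene","pics/s2.png")[:,:,::-1]
f=lambda im,x,y,w,h,k:cv2.resize(im[y:y+h,x:x+w],None,fx=k,fy=k,interpolation=cv2.INTER_CUBIC)
cv2.imwrite("pics/c3.png",f(a,260,80,130,110,5))
E
```

```text
(no output)
```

View pics/c3.png

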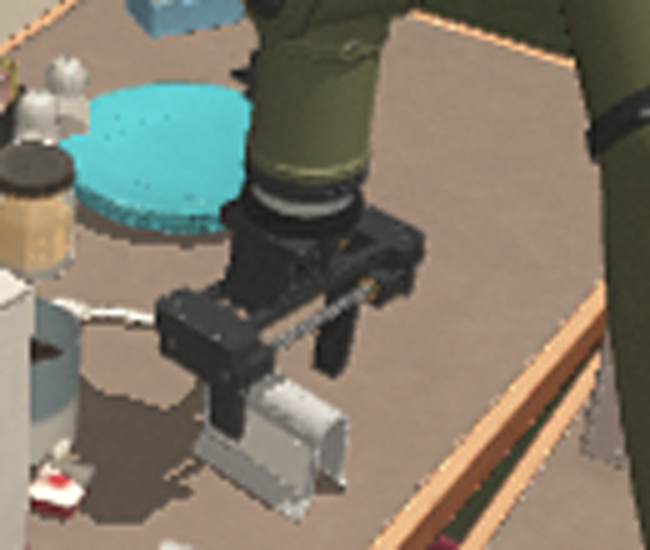

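```bash
python3 - <<'E'
from h import *
np.set_printoptions(precision=4,suppress=True)
s=get_state();m=R.from_quat(s["eef_rot"]).as_matrix();t=s["tool_pos"]
print("finger px in crop",[(proj("scene",t-m[:,0]*k)-[260,80])*5+2 for k in(.044,.06)])
S=lambda x,y:(260+(x-2)/5,80+(y-2)/5)
for n,p,z in[("foot near",(297,518),0),("foot far",(198,450),0),("ridge near",(340,417),.075),("far foot near end",(346,490),0)]: print(n,onz("scene",*S(*p),z))
E
```

```text
finger px in crop [array([231.383 , 463.1286]), array([214.9792, 473.5599])]
foot near [ 0.4389 -0.3652  0.    ]
foot far [ 0.5311 -0.3823  0.    ]
ridge near [ 0.4305 -0.3903  0.075 ]
far foot near end [ 0.4287 -0.4104  0.    ]
```

```bash
python3 - <<'E'
from h import *
np.set_printoptions(precision=1,suppress=True)
s=get_state();m=R.from_quat(s["eef_rot"]).as_matrix();t=s["tool_pos"]
im=cv2.imread("pics/c3.png")
for z in (0,.0187,.0637):
  for sg in(-1,1):
    q=[]
    for k in(.044,.0615):
      for w in(-.009,.009):
        p=t+sg*m[:,0]*k+m[:,2]*w-m[:,1]*z; c=(proj("scene",p)-[260,80])*5+2; q.append(c); cv2.circle(im,tuple(int(v) for v in c),2,(0,0,255) if z==0 else (0,255,0) if z<.03 else (255,0,0),-1)
    print(z,sg,np.mean(q,0))
cv2.imwrite("pics/c4.png",im)
E
```

```text
0 -1 [222.4 468.9]
0 1 [326.8 402.5]
0.0187 -1 [224.6 447.2]
0.0187 1 [329.7 381. ]
0.0637 -1 [229.8 393.5]
0.0637 1 [336.9 327.9]
```

View pics/c4.png

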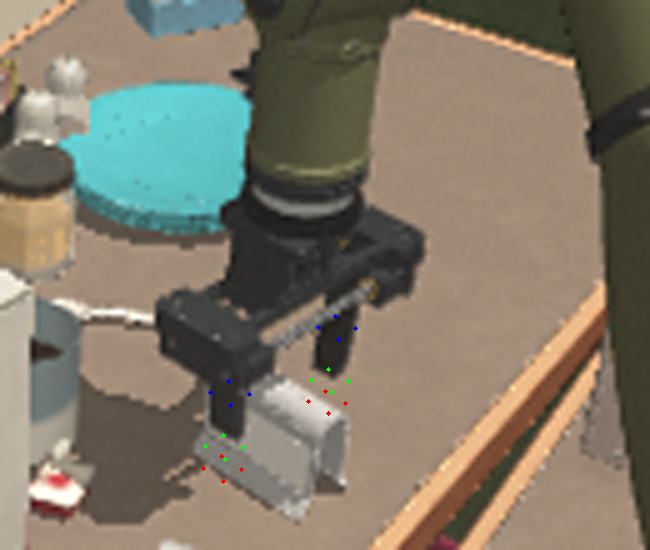

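```bash
python3 - <<'E'
from h import *
np.set_printoptions(precision=1,suppress=True)
s=get_state();m=R.from_quat(s["eef_rot"]).as_matrix()
t=np.array([.4827,-.4007,.199])
print("s1 pred tips",[proj("scene",t+k*m[:,0]) for k in(-.052,.052)],"obs 309.3,122.3 / 332,110.7")
b=save("top","pics/t2.png")[:,:,::-1].copy()
im=cv2.resize(b[140:240,270:390],None,fx=6,fy=6,interpolation=cv2.INTER_CUBIC)
t=s["tool_pos"]
for z,c in((0,(0,0,255)),(.0637,(255,0,0))):
  for k in(-.0615,-.044,.044,.0615):
    for w in(-.009,.009):
      p=proj("top",t+k*m[:,0]+m[:,2]*w-m[:,1]*z); cv2.circle(im,tuple(int(v) for v in (p-[270,140])*6+2.5),2,c,-1)
cv2.imwrite("pics/c5.png",im)
E
```

```text
s1 pred tips [array([308.2, 130.2]), array([330.3, 117.7])] obs 309.3,122.3 / 332,110.7
```

View pics/c5.png

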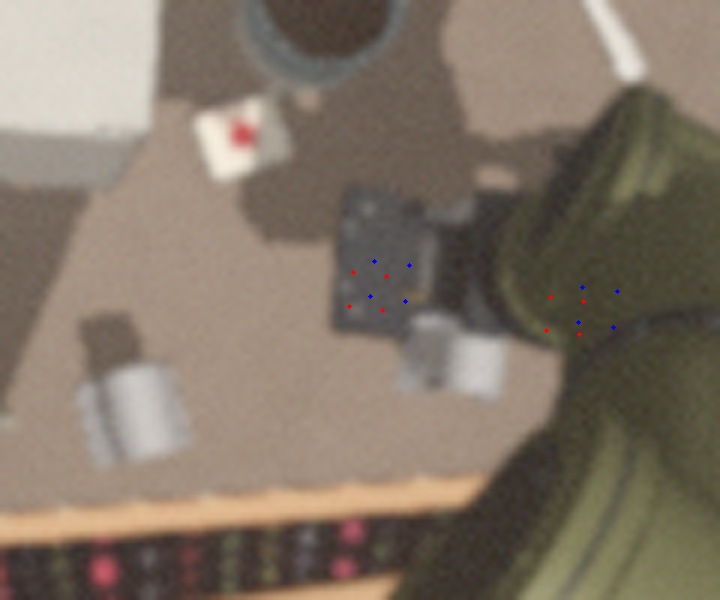

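The top view puts the gripper carriage about 10 mm off the projected position, and the scene view shows the fingertips about 25 px (zoomed) higher than projected. Closing gently will show the tip height against the sign's face.

carry_out(offset=[[0,0,0],[0,0,0],[0,0,0],[0,0,0],[0,0,0],[0,0,0]], twist=[0,0,0,0,0,0], grip=0.02, newtons=5)

```text
clock: 3.68
tool_pos: [0.4807, -0.3986, 0.0269]
eef_rot: [-0.461, 0.536, -0.536, 0.461]
contact_force: [-0.3, 0.3, 0.5]
opening: 0.368
```

```bash
python3 - <<'E'
from h import *
a=save("scene","pics/s3.png")[:,:,::-1]
cv2.imwrite("pics/c6.png",cv2.resize(a[125:205,280:370],None,fx=7,fy=7,interpolation=cv2.INTER_CUBIC))
s=get_state();print(s["tool_pos"],s["contact_force"],s["opening"]*.0881)
E
```

```text
[ 0.48064256 -0.39861626  0.026932  ] [ 0.3099404   0.5822632  -0.25435266] 0.03182427377551938
```

View pics/c6.png

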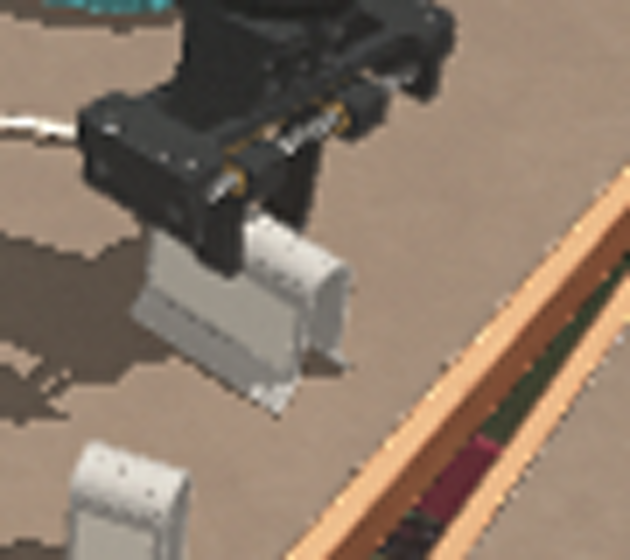

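```bash
python3 - <<'E'
from h import *
np.set_printoptions(precision=4,suppress=True)
s=get_state();m=R.from_quat(s["eef_rot"]).as_matrix();t=s["tool_pos"]
S=lambda x,y:(280+(x-3)/7,125+(y-3)/7)
for n,p,off in[("tip inner/right",(240,272),.016),("tip low mid",(222,272),.025),("tip left",(203,262),.033),("panel low L",(148,285),.016),("panel low R",(297,385),.016),("foot R",(275,412),.027),("foot L",(133,310),.027)]:
    e,d=ray("scene",*S(*p)); N=-m[:,0]; k=((t-e)@N+off)/(d@N); q=e+k*d-t
    print(n,"along ridge",q@m[:,2],"z",q[2]+t[2])
E
```

```text
tip inner/right along ridge -0.007026957059539412 z 0.05546159895153435
tip low mid along ridge -0.003399317470345734 z 0.058168736719768854
tip left along ridge 0.002182917636413714 z 0.06520172067352303
panel low L along ridge 0.04882515632608186 z 0.01410676496008989
panel low R along ridge -0.0486597177291741 z 0.011281639676274047
foot R along ridge -0.04603714306192403 z -0.0010289540214007964
foot L along ridge 0.04774293952557451 z 0.00491638564179997
```

Measured on the sign's own face, which itself checks out at ±49 mm and 14 mm, the visible tips sit near z = 0.05 although 0.027 is reported. The sign is centred along the jaws. I'm opening slightly, going 10 mm lower (safe under either reading) and gripping again.

carry_out(offset=[[0,0,0],[0,0,0],[0,0,0],[0,0,-0.005],[0,0,-0.005],[0,0,0],[0,0,0]], twist=[0,0,0,0,0,0,0], grip=0.06)

```text
clock: 4.6
tool_pos: [0.4806, -0.3989, 0.0169]
eef_rot: [0.461, -0.536, 0.536, -0.461]
contact_force: [0.1, -1.1, -0.2]
opening: 0.682
```

carry_out(offset=[[0,0,0],[0,0,0],[0,0,0],[0,0,0],[0,0,0],[0,0,0]], twist=[0,0,0,0,0,0], grip=0.02, newtons=25)

```text
clock: 5.35
tool_pos: [0.4807, -0.3987, 0.017]
eef_rot: [0.461, -0.536, 0.536, -0.461]
contact_force: [-0.3, 0.8, 0.6]
opening: 0.362
```

carry_out(offset=[[0,0,0.01],[0,0,0.02],[0,0,0.03],[0,0,0.04],[0,0,0.03],[0,0,0.02],[0,0,0],[0,0,0]], twist=[0,0,0,0,0,0,0,0])

```text
clock: 6.35
tool_pos: [0.4801, -0.3986, 0.1667]
eef_rot: [-0.461, 0.537, -0.536, 0.461]
contact_force: [-0.3, -0.4, -0.9]
opening: 0.359
```

```bash
python3 - <<'E'
from h import *
a=save("scene","pics/s4.png")[:,:,::-1]
cv2.imwrite("pics/c7.png",cv2.resize(a[70:170,280:370],None,fx=6,fy=6,interpolation=cv2.INTER_CUBIC))
s=get_state();print(s["clock"],s["tool_pos"],s["contact_force"],s["opening"]*.0881)
E
```

```text
6.4 [ 0.47993822 -0.39838514  0.16622381] [-0.16507569  0.37132668 -1.28545149] 0.031435745398112586
```

View pics/c7.png

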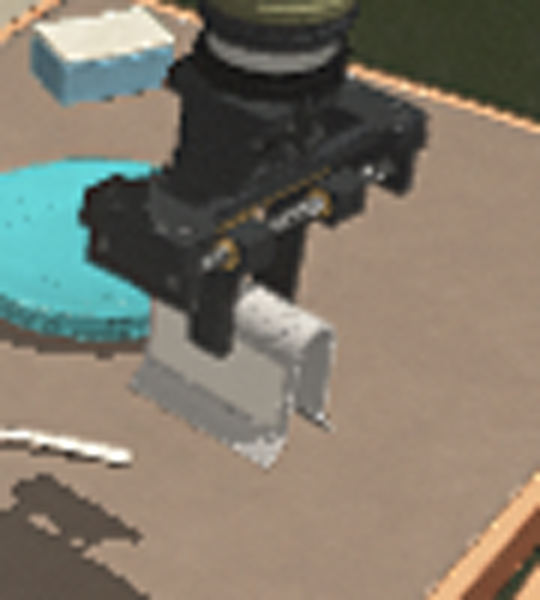

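The sign is lifted straight and level. The feet are 17 mm below the reported TCP. Now I'll raise it and carry it over the rail.

carry_out(offset=[[0,0,0.04],[0,0,0.045],[0,0.02,0.045],[0,0.03,0],[0,0.035,0],[0,0.035,0],[0,0.035,0],[0,0.035,0]], twist=[0,0,4,6,7,7,7,7])

```text
clock: 7.4
tool_pos: [0.4799, -0.2076, 0.2959]
eef_rot: [0.611, -0.357, 0.355, -0.611]
contact_force: [0.4, -0.3, -1.3]
opening: 0.36
```

carry_out(offset=[[0,0.035,0],[0,0.035,0],[0,0.035,0],[0,0.035,0],[0,0.035,0],[0,0.035,0],[0,0.035,0],[0,0.035,0]], twist=[7,7,7,7,7,7,7,7])

```text
clock: 8.4
tool_pos: [0.48, 0.0719, 0.2961]
eef_rot: [0.707, -0.028, 0.027, -0.706]
contact_force: [-0.4, 0.8, -1.5]
opening: 0.361
```

carry_out(offset=[[0,0.03,0],[0,0.025,0],[0,0.015,0],[0,0.003,0],[0,0,0],[0,0,0]], twist=[7,6,3,1,0,0])

```text
clock: 9.15
tool_pos: [0.4808, 0.1429, 0.2968]
eef_rot: [0.703, 0.075, -0.075, -0.703]
contact_force: [0.2, -0.3, -1.3]
opening: 0.366
```

```bash
python3 - <<'E'
from h import *
a=save("scene","pics/s5.png")[:,:,::-1];b=save("top","pics/t5.png")[:,:,::-1]
f=lambda im,x,y,w,h,k:cv2.resize(im[y:y+h,x:x+w],None,fx=k,fy=k,interpolation=cv2.INTER_CUBIC)
cv2.imwrite("pics/c8.png",np.hstack([f(a,130,130,100,150,4),f(b,90,130,100,150,4)]))
s=get_state();m=R.from_quat(s["eef_rot"]).as_matrix();print(s["clock"],s["tool_pos"],s["contact_force"],np.degrees(np.arctan2(m[1,0],m[0,0])))
E
```

```text
9.25 [0.48078065 0.14326329 0.29692026] [-0.10495108  0.58036344 -1.14065259] 12.218523631361943
```

View pics/c8.png

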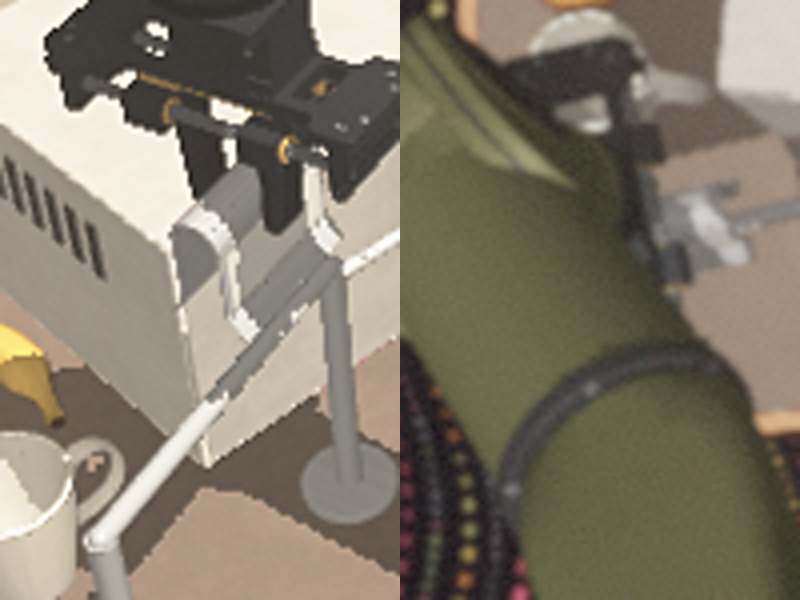

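The scene crop shows the sign held upright and parallel to the bar, above its far half. The reported TCP y is 0.143, so it is 36 mm short. I'll check the sign's end against the prediction before shifting it.

```bash
python3 - <<'E'
from h import *
np.set_printoptions(precision=4,suppress=True)
s=get_state();m=R.from_quat(s["eef_rot"]).as_matrix();t=s["tool_pos"]
N=m[:,0];A=np.array([-N[1],N[0],0]);zf=t[2]-.017
C=lambda x,y:(130+(x-1.5)/4,130+(y-1.5)/4)
for n,p,a,l,z in[("crest near end",(200,212),.05,0,.077),("near leg foot end",(252,332),.05,-.027,0),("far end foot",(338,240),-.05,-.027,0),("far leg corner hidden top",(174,232),.05,.016,.061)]:
    e,d=ray("scene",*C(*p)); w=t+a*A+l*N; w[2]=zf+z
    pr=(proj("scene",w)-[130,130])*4+1.5; q=onz("scene",*C(*p),w[2])-w
    print(n,"obs",p,"pred",pr,"err across/along",q@N,q@A)
E
```

```text
crest near end obs (200, 212) pred [191.5709 224.0985] err across/along 0.0014897514825051787 -0.009964598840858017
near leg foot end obs (252, 332) pred [249.5761 344.3293] err across/along 0.003986026107018479 -0.008595690086349493
far end foot obs (338, 240) pred [343.2898 234.8333] err across/along 0.0004506081437631181 0.005259850108957201
far leg corner hidden top obs (174, 232) pred [169.9544 237.6085] err across/along 0.000648747463673248 -0.004661811724440248
```

carry_out(offset=[[-0.003,0.02,0],[0,0.016,0],[0,0,0],[0,0,0]], twist=[0,0,0,0])

```text
clock: 9.75
tool_pos: [0.4778, 0.1794, 0.2968]
eef_rot: [0.703, 0.076, -0.076, -0.703]
contact_force: [-0.6, -0.4, -2.7]
opening: 0.361
```

carry_out(offset=[[0,0,-0.02],[0,0,-0.02],[0,0,-0.015],[0,0,-0.01],[0,0,-0.01],[0,0,0],[0,0,0]], twist=[0,0,0,0,0,0,0])

```text
clock: 10.62
tool_pos: [0.4779, 0.1805, 0.2223]
eef_rot: [-0.703, -0.076, 0.076, 0.703]
contact_force: [0.6, 0.7, -1.7]
opening: 0.359
```

```bash
python3 - <<'E'
from h import *
a=save("scene","pics/s6.png")[:,:,::-1]
cv2.imwrite("pics/c9.png",cv2.resize(a[160:260,140:240],None,fx=6,fy=6,interpolation=cv2.INTER_CUBIC))
s=get_state();print(s["clock"],s["tool_pos"],s["contact_force"],s["moment"])
E
```

```text
10.675 [0.47795884 0.18045983 0.22239705] [ 0.5806289  -0.20849036 -1.70736138] [-0.00778883 -0.03842228 -0.01166222]
```

View pics/c9.png

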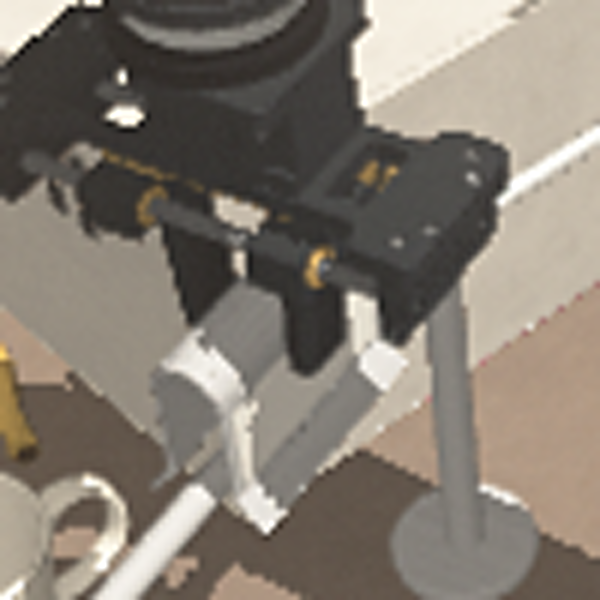

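The bar runs between the legs: the far foot is at crop (165,485), the near foot at (255,525), and the bar enters at about (200,495). There is no contact force, so I'll keep lowering.

carry_out(offset=[[0,0,-0.01],[0,0,-0.01],[0,0,-0.01],[0,0,-0.01],[0,0,0],[0,0,0]], twist=[0,0,0,0,0,0])

```text
clock: 11.42
tool_pos: [0.4777, 0.1803, 0.182]
eef_rot: [-0.703, -0.076, 0.076, 0.703]
contact_force: [0.4, 0.2, -1.0]
opening: 0.362
```

carry_out(offset=[[0,0,-0.004],[0,0,-0.004],[0,0,-0.003],[0,0,0],[0,0,0]], twist=[0,0,0,0,0])

```text
clock: 12.05
tool_pos: [0.4777, 0.1802, 0.171]
eef_rot: [-0.703, -0.076, 0.076, 0.703]
contact_force: [-0.0, 0.4, -1.3]
opening: 0.362
```

carry_out(offset=[[0,0,-0.002],[0,0,-0.002],[0,0,0],[0,0,0]], twist=[0,0,0,0])

```text
clock: 12.55
tool_pos: [0.4776, 0.1802, 0.1669]
eef_rot: [-0.703, -0.076, 0.076, 0.703]
contact_force: [-0.2, -0.3, -0.7]
opening: 0.361
```

carry_out(offset=[[0,0,-0.002],[0,0,0],[0,0,0]], twist=[0,0,0])

```text
clock: 12.92
tool_pos: [0.4778, 0.1802, 0.165]
eef_rot: [-0.703, -0.076, 0.076, 0.703]
contact_force: [-0.4, 0.3, 1.1]
opening: 0.358
```

Contact appeared at z = 0.165, where seating was predicted. Releasing.

carry_out(offset=[[0,0,0],[0,0,0],[0,0,0],[0,0,0],[0,0,0],[0,0,0]], twist=[0,0,0,0,0,0], grip=0.06)

```text
clock: 13.68
tool_pos: [0.4776, 0.1802, 0.1649]
eef_rot: [-0.703, -0.076, 0.076, 0.703]
contact_force: [0.2, 1.0, 0.1]
opening: 0.677
```

carry_out(offset=[[0,0,0.01],[0,0,0.02],[0,0,0.03],[0,0,0.04],[0,0,0.05],[0,0,0.05],[0,0,0],[0,0,0]], twist=[0,0,0,0,0,0,0,0])

```text
clock: 14.68
tool_pos: [0.4772, 0.1797, 0.3647]
eef_rot: [0.703, 0.076, -0.076, -0.703]
contact_force: [0.3, -0.6, -1.0]
opening: 0.679
```

carry_out(offset=[[0,-0.04,0],[0,-0.05,0],[0,-0.05,0],[0,-0.05,0],[0,-0.04,0],[0,0,0],[0,0,0],[0,0,0]], twist=[0,0,0,0,0,0,0,0])

```text
clock: 15.68
tool_pos: [0.4774, -0.0482, 0.3647]
eef_rot: [-0.703, -0.077, 0.077, 0.703]
contact_force: [-0.7, 0.4, 0.1]
opening: 0.679
```

```bash
python3 - <<'E'
from h import *
a=save("scene","pics/s7.png")[:,:,::-1].copy();b=save("top","pics/t7.png")[:,:,::-1]
f=lambda im,x,y,w,h,k:cv2.resize(im[y:y+h,x:x+w],None,fx=k,fy=k,interpolation=cv2.INTER_CUBIC)
L=f(a,140,180,100,100,4)
# predicted sign at hang target: feet corners, crest ends
A=np.array([-.2113,.9774,0]);N=np.array([.9774,.2113,0]);c=np.array([.478,.179,.1485])
for a_,l,z in[(.05,0,.077),(-.05,0,.077),(.05,-.027,0),(-.05,-.027,0),(.05,.027,0)]:
    p=(proj("scene",c+a_*A+l*N+[0,0,z])-[140,180])*4+1.5;cv2.circle(L,tuple(int(v) for v in p),3,(0,0,255),-1);print(p)
d=cv2.absdiff(cv2.imread("pics/scene0.png"),a)
print("clock",get_state()["clock"])
s2=f(a,280,140,100,100,4)
cv2.imwrite("pics/c10.png",np.vstack([np.hstack([L,s2])]))
E
```

```text
[135.92556438 234.9751116 ]
[232.36895026 122.07110062]
[190.87057902 338.7919961 ]
[280.17310874 223.89310669]
[114.1721207 306.1974155]
clock 15.775
```

View pics/c10.png

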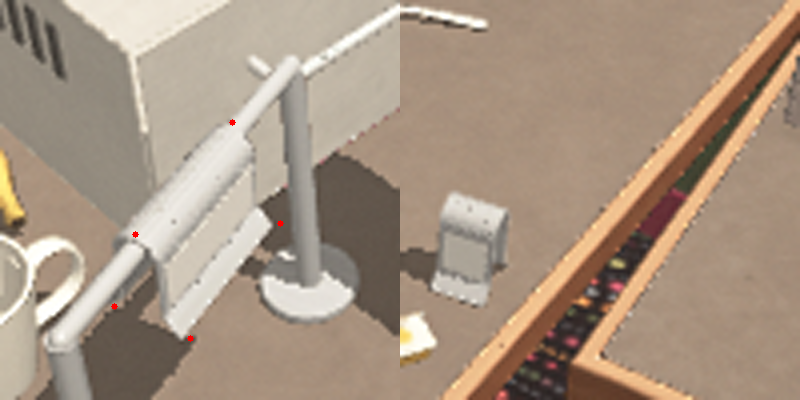

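The sign hangs astride the bar, close to the predicted points, and the narrow sign is at its original pixels. I'll let it settle, check for motion and hand in.

carry_out(offset=[[0,0,0],[0,0,0],[0,0,0],[0,0,0],[0,0,0],[0,0,0],[0,0,0],[0,0,0]], twist=[0,0,0,0,0,0,0,0])

```text
clock: 16.77
tool_pos: [0.4776, -0.0499, 0.365]
eef_rot: [0.703, 0.076, -0.076, -0.703]
contact_force: [0.1, -0.4, 0.7]
opening: 0.687
```

carry_out(offset=[[0,0,0],[0,0,0],[0,0,0],[0,0,0],[0,0,0],[0,0,0],[0,0,0],[0,0,0]], twist=[0,0,0,0,0,0,0,0])

```text
clock: 17.77
tool_pos: [0.4776, -0.0499, 0.365]
eef_rot: [-0.703, -0.076, 0.076, 0.703]
contact_force: [-0.2, 0.1, -0.3]
opening: 0.681
```

```bash
python3 - <<'E'
from h import *
np.set_printoptions(precision=4,suppress=True)
a=cv2.imread("pics/s7.png");b=save("scene","pics/s8.png")[:,:,::-1];c=snapshot("scene")[:,:,::-1];d=snapshot("scene")[:,:,::-1]
w=(slice(195,275),slice(160,212))
for x,y in((a,b),(b,c),(c,d)): print("diff>40 px",(cv2.absdiff(np.ascontiguousarray(x),np.ascontiguousarray(y))[w].max(2)>40).sum())
q=lambda x,y:(140+(x-1.5)/4,180+(y-1.5)/4)
A=np.array([-.2113,.9774,0]);N=np.array([.9774,.2113,0]);m=np.array([.478,.179,0])
for n,p,z in[("foot near",(180,340),.1485),("foot far",(272,220),.1485),("crest near",(128,237),.2255),("crest far",(237,133),.2255)]:
    v=onz("scene",*q(*p),z)-m; print(n,"across",v@N,"along",v@A)
E
```

```text
diff>40 px 0
diff>40 px 0
diff>40 px 0
foot near across -0.021835383690976803 along 0.053573158115424166
foot far across -0.02077666721218712 along -0.05048962976340797
crest near across 0.003083685152506196 along 0.05322360652284694
crest far across -0.007387521938713943 along -0.043442732730863756
```

```bash
python3 -c "
from plant import job; print(job.finish_job())"
```

```text
the job is handed in; nothing more can be done
None
```

The wide sign now hangs astride the middle of the rail, and the job is handed in at about 18 s of the 48 s allowed. I gripped it across the ridge, carried it over the rail and lowered it until it seated. Then I released it and moved the arm clear.

**Final checks:**
- **Position:** the sign is within about 5 mm of mid-bar along its length and a few mm sideways, by my camera measurement.
- **Straightness:** one set of edge points fits a tilt of up to about 5°, and the crest points suggest up to about 6° of yaw. Both are about my measuring error and inside the 15° limit.
- **At rest:** no pixels changed between pictures over the last 2 s.
- **Narrow sign:** it looks untouched and upright at its original place in the picture. I did not measure its position again.
- **Robot:** it is clear of everything, and contact forces stayed within about 3 N in every reading.

**One disagreement:** in the pictures the fingertips appeared about 25 mm higher than the reported tool position. I chose a grip height that was safe under either reading. The sign then seated at the height predicted from where it stood when gripped.

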